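Index the spray deck, rack the shark-fin covers in a row, and index on to spray

ROBOT

A 6-joint arm with a two-finger parallel gripper is mounted at the origin on the work surface. World frame = base frame: x ahead of the robot, y to its left, z up, the work surface at z = 0. Lengths are in m, angles in rad, forces in N, time in s.
With the tool pointing down it reaches from about 0.275 to 0.875 m from the base axis. Payload 12.5 kg.
Tool frame: the origin (TCP) lies on the centre line of the jaws, within the pads' length; the fingertips stand r.finger_overhang ahead of it and the grasp point (between the pads) lies 3 mm ahead of it (r.finger_overhang is the distance from the TCP to the fingertips, in m); z points along the fingers, y is the direction in which the jaws open and shut (so a half turn about z gives the same grasp; the last joint's range is limited). The gripper opens to 85 mm and grips with 20 to 120 N. Pads are 22 mm wide; open, the fingers measure 114 mm over their backs; the gripper's body (76 mm by 85 mm) begins 54 mm behind the grasp point. The pads swing forward as they close: fully open they stand 13 mm farther back than shut.
Start: joints at [1.055, 0.351, 1.652, -0, 1.139, -0.085], TCP at [0.23, 0.5, 0.253] pointing down, gripper open.
Joint ranges: [-2.75, 2.75], [-0.79, 2.1], [0.01, 2.65], [-1.57, 4.71], [0.07, 3.14], [-2.87, 2.87]. Speed limits (rad/s): [2.22, 2.22, 2.79, 3.14, 3.14, 3.14].

INTERFACE

Orientations are given as a unit quaternion [x, y, z, w].
In Python, from cell import r, optics gives the robot as it stands. The module is installed in compiled form; this text tells all that it offers. Calls block until the motion is done:
- r.move_to(position, orientation): joint-space move of the TCP to a pose.
- r.move_linear(position, rot=None, vel=0.15): straight line of the TCP; rot=None keeps the orientation; vel is the mean speed in m/s.
- r.set_joints(angles): joint-space move.
- r.set_gripper(opening, squeeze=None): opening from 0.0 (shut) to 1.0 (fully open); squeeze is the grip in N (None keeps the last); returns when the fingers have stopped.
- r.sleep(seconds).
- r.inverse_kinematics(position, orientation): joint angles nearest the present ones, or None.
- optics.get_image(name): name is "scene" or "top" or "wrist"; returns a dict with "pixels" (400x640x3 uint8, red, green, blue), "depth" (400x640 float32, m along the optical axis (not along the pixel's ray), 0 where there is no reading), "fx", "fy", "cx", "cy" (pixels), "camera_from_world" (4x4, takes a point from world to camera coordinates); the wrist camera has in their place "mount" (4x4, takes a point from camera to tool coordinates, whose origin is the TCP and whose axes are the flange's). Camera axes: x right, y down, z forward; pixel columns grow to the right and rows downward; lengths in m; the calibration is good to about 2 mm. A picture is of the moment at which its call begins: read the wrist's pose just before it.
A pose or a line that the arm cannot do raises r.PlanningError and nothing moves.
- r.hand_in(): hands the job in, once; it reports no verdict.
Readings, each from a call of its own:
- r.current_t(): time.
- r.current_q(): joint angles.
- r.current_qvel(): joint speeds.
- r.current_effort(): joint torques, N m.
- r.current_tool_pos(): TCP position.
- r.current_ee_rot(): TCP orientation.
- r.current_contact_force(): force on the tool from outside, world axes, zero at the start.
- r.current_torque(): the same for the moment, N m.
- r.current_opening(): opening from 0.0 (shut) to 1.0 (fully open).
Only numpy, scipy, OpenCV 4.12 (cv2) and the standard library are available. Lean on these libraries where they do the work, as an engineer would, in place of code of your own. Each camera call takes 0.05 s, during which the arm holds its last target. There are 200 camera calls.

TASK

Bring the swivel spray deck from its parked hole to the middle, loading hole: pull the T-handled plunger up and give it a quarter turn so that it holds itself out with your hand off it, swing the deck (its black post is the handle), then twist the plunger back so that it drops into the hole and locks. Then lay every loose dark grey shark-fin aerial cover on the deck, fin up, in an even row: one to a yellow tape line, centred and square over its line (any line), one end up against the fence. Finally unlock the plunger again in the same hands-off way, swing the deck on to the last, spraying hole and lock it there with all the covers still in their row, leaving the other things on the bench where they are.

Things in the scene. Friction and masses are not known exactly. Their poses are not given: they have to be found in the camera images.
- stand: swivel spray stand fixed to the bench; place and yaw vary. Origin on the swivel axis at bench height, z up. Its plunger stands on a bracket at x 0, y -165 mm. Includes the deck and plunger it carries. Turning parts sweep 185 mm about the axis; the bracket reaches 210 mm out, 103 mm high
- deck (a joint): swing of the deck about the stand's axis, rad, counter-clockwise from above: parked hole -0.785 (start), loading hole 0 (deck axes = stand axes), spraying hole +0.785, stops +-0.855. Stays where left (friction, about 1 N at the post). Holes are 14 mm notches in the rim plate for a 10 mm pin: +-0.012 rad of play; within that the pin drops in
- plunger (a joint): lift of the spring plunger, m: 0 down in a hole, stop at 0.026; pulled down with 6 to 9 N. A cross-pin on the stem sits in a slot between lugs 18 mm high: it twists only when lifted over 0.018 (0.022 is handy); twisted a quarter turn and let go it rests on the lugs at 0.018, held out. The pin clears the rim above 0.012; let go untwisted between holes it rides on the rim and drops in the next hole
- tbar (a joint): twist of the T-handle on the plunger, rad, counter-clockwise from above: 0 with the bar along the stand's x (locked), 1.57 with the bar along the stand's y (held out). Range -0.15 to 1.72, low friction. It must be within 0.19 of 0 to drop into the slot
- tbar_grip (a point): centre of the T-handle's black bar, 62 mm long, 15 wide, 24 high, to be pinched across its width from above; the bar's top is 11 mm above this point. x runs along the bar. With the plunger down the point is 136 mm above the bench and 33 mm above the lugs
- post (a point): on the axis of the deck's black upright round post, 22 mm across, fixed on the deck's end 152 mm from the swivel axis (on y of the deck), by which it is swung; the post's top is 15 mm above this point and its foot 53 mm below
- line1 (a point): deck top (56 mm above bench), yellow tape line 1 of 4, 8 mm wide, 50 mm apart, line 4 nearest the post: where a cover's underside centre lies when centred over the line with its end touching the fence. x along the line to the fence, y to the post. Fence: aluminium strip on the deck's edge, 15 mm high, face 60 mm from here. Deck 136 x 252 mm, reaching 66 mm from here to -x
- line2 (a point): deck top (56 mm above bench), yellow tape line 2 of 4, 8 mm wide, 50 mm apart, line 4 nearest the post: where a cover's underside centre lies when centred over the line with its end touching the fence. x along the line to the fence, y to the post. Fence: aluminium strip on the deck's edge, 15 mm high, face 60 mm from here. Deck 136 x 252 mm, reaching 66 mm from here to -x
- line3 (a point): deck top (56 mm above bench), yellow tape line 3 of 4, 8 mm wide, 50 mm apart, line 4 nearest the post: where a cover's underside centre lies when centred over the line with its end touching the fence. x along the line to the fence, y to the post. Fence: aluminium strip on the deck's edge, 15 mm high, face 60 mm from here. Deck 136 x 252 mm, reaching 66 mm from here to -x
- line4 (a point): deck top (56 mm above bench), yellow tape line 4 of 4, 8 mm wide, 50 mm apart, line 4 nearest the post: where a cover's underside centre lies when centred over the line with its end touching the fence. x along the line to the fence, y to the post. Fence: aluminium strip on the deck's edge, 15 mm high, face 60 mm from here. Deck 136 x 252 mm, reaching 66 mm from here to -x
- cover1: dark grey plastic shark-fin aerial cover: flat base 120 mm long (x), 36 wide (y), 8 high, with an upright fin 12 mm thick along its middle, 76 mm long, 22 mm above the bench at its top and 34 mm over x -36 to +8 mm: pinch the fin across. Origin at the centre of the underside, z up; 60 to 120 g. Either end may face the fence. Absent (None) in some runs
- cover2: dark grey plastic shark-fin aerial cover: flat base 120 mm long (x), 36 wide (y), 8 high, with an upright fin 12 mm thick along its middle, 76 mm long, 22 mm above the bench at its top and 34 mm over x -36 to +8 mm: pinch the fin across. Origin at the centre of the underside, z up; 60 to 120 g. Either end may face the fence. Absent (None) in some runs
- cover3: dark grey plastic shark-fin aerial cover: flat base 120 mm long (x), 36 wide (y), 8 high, with an upright fin 12 mm thick along its middle, 76 mm long, 22 mm above the bench at its top and 34 mm over x -36 to +8 mm: pinch the fin across. Origin at the centre of the underside, z up; 60 to 120 g. Either end may face the fence. Absent (None) in some runs
- cover4: dark grey plastic shark-fin aerial cover: flat base 120 mm long (x), 36 wide (y), 8 high, with an upright fin 12 mm thick along its middle, 76 mm long, 22 mm above the bench at its top and 34 mm over x -36 to +8 mm: pinch the fin across. Origin at the centre of the underside, z up; 60 to 120 g. Either end may face the fence. Absent (None) in some runs
- sanding_block: bystander, to be left alone: cork sanding block 70 x 36 x 28 mm; origin at the centre of its underside
- filler_tin: bystander, to be left alone: low round tin, 52 mm across, 34 mm high; origin at the centre of its underside
- tape_roll: bystander, to be left alone: roll of yellow tape lying flat, 100 mm across, 24 mm high; origin at the centre of its underside
- mixing_cup: bystander, to be left alone: white open cup, 76 mm across, 90 mm high; origin at the centre of its underside
- primer_can: bystander, to be left alone: upright can, 66 mm across, 170 mm high; origin at the centre of its underside
Things that resemble listed ones, but are neither listed nor needed, are in the scene too. What is shaped like the cover3 but purple or turquoise is not meant.

How it is judged:
On the way, in this order (a step that is already met when the one before it is completed fails the run):
1. the plunger holds itself out (lifted, a quarter turn twisted, not touched) with the deck still at the parked hole (value of joint deck between -0.865 and -0.705 rad and value of joint plunger above 0.013 m and value of joint tbar above 1.1 rad and contact force between the fingers and stand below 0.3 N), for 0.2 s.
2. the deck is at the loading hole with the plunger twisted back and fully down in it (value of joint deck between -0.04 and 0.04 rad and value of joint plunger below 0.005 m and value of joint tbar between -0.25 and 0.25 rad), for 0.2 s.
3. with the deck locked at the loading hole, every cover present lies in the row, let go (all of step 2 and (y of cover1 in the frame of line1 between -0.007 and 0.007 m or y of cover1 in the frame of line2 between -0.007 and 0.007 m or y of cover1 in the frame of line3 between -0.007 and 0.007 m or y of cover1 in the frame of line4 between -0.007 and 0.007 m) and x of cover1 in the frame of line1 between -0.008 and 0.004 m and z of cover1 in the frame of line1 between -0.004 and 0.005 m and angle between the x axis of each of cover1, cover2, cover3, cover4 and the x axis of line1, either way round below 0.12 rad and angle between each of cover1, cover2, cover3, cover4's own z axis and vertical below 0.12 rad and linear speed of each of cover1, cover2, cover3, cover4 below 0.03 m/s and contact force between the fingers and cover1 below 0.3 N and (y of cover2 in the frame of line1 between -0.007 and 0.007 m or y of cover2 in the frame of line2 between -0.007 and 0.007 m or y of cover2 in the frame of line3 between -0.007 and 0.007 m or y of cover2 in the frame of line4 between -0.007 and 0.007 m) and x of cover2 in the frame of line1 between -0.008 and 0.004 m and z of cover2 in the frame of line1 between -0.004 and 0.005 m and contact force between the fingers and cover2 below 0.3 N and (y of cover3 in the frame of line1 between -0.007 and 0.007 m or y of cover3 in the frame of line2 between -0.007 and 0.007 m or y of cover3 in the frame of line3 between -0.007 and 0.007 m or y of cover3 in the frame of line4 between -0.007 and 0.007 m) and x of cover3 in the frame of line1 between -0.008 and 0.004 m and z of cover3 in the frame of line1 between -0.004 and 0.005 m and contact force between the fingers and cover3 below 0.3 N and (y of cover4 in the frame of line1 between -0.007 and 0.007 m or y of cover4 in the frame of line2 between -0.007 and 0.007 m or y of cover4 in the frame of line3 between -0.007 and 0.007 m or y of cover4 in the frame of line4 between -0.007 and 0.007 m) and x of cover4 in the frame of line1 between -0.008 and 0.004 m and z of cover4 in the frame of line1 between -0.004 and 0.005 m and contact force between the fingers and cover4 below 0.3 N), for 0.2 s.
4. the plunger again holds itself out, not touched, with the deck at the loading hole (value of joint deck between -0.08 and 0.08 rad and value of joint plunger above 0.013 m and value of joint tbar above 1.1 rad and contact force between the fingers and stand below 0.3 N), for 0.2 s.
At the end, for the whole second after the job is handed in: Deck locked at the spraying hole (0.04 rad; plunger within 5 mm of fully down, T-handle within 0.25 rad of straight). Each cover present flat and right way up on the deck, within 7 mm of a tape line, 0.12 rad of square and 8 mm of the fence, at rest, let go (value of joint deck between 0.745 and 0.825 rad and value of joint plunger below 0.005 m and value of joint tbar between -0.25 and 0.25 rad and (y of cover1 in the frame of line1 between -0.007 and 0.007 m or y of cover1 in the frame of line2 between -0.007 and 0.007 m or y of cover1 in the frame of line3 between -0.007 and 0.007 m or y of cover1 in the frame of line4 between -0.007 and 0.007 m) and x of cover1 in the frame of line1 between -0.008 and 0.004 m and z of cover1 in the frame of line1 between -0.004 and 0.005 m and angle between the x axis of each of cover1, cover2, cover3, cover4 and the x axis of line1, either way round below 0.12 rad and angle between each of cover1, cover2, cover3, cover4's own z axis and vertical below 0.12 rad and linear speed of each of cover1, cover2, cover3, cover4 below 0.03 m/s and contact force between the fingers and cover1 below 0.3 N and (y of cover2 in the frame of line1 between -0.007 and 0.007 m or y of cover2 in the frame of line2 between -0.007 and 0.007 m or y of cover2 in the frame of line3 between -0.007 and 0.007 m or y of cover2 in the frame of line4 between -0.007 and 0.007 m) and x of cover2 in the frame of line1 between -0.008 and 0.004 m and z of cover2 in the frame of line1 between -0.004 and 0.005 m and contact force between the fingers and cover2 below 0.3 N and (y of cover3 in the frame of line1 between -0.007 and 0.007 m or y of cover3 in the frame of line2 between -0.007 and 0.007 m or y of cover3 in the frame of line3 between -0.007 and 0.007 m or y of cover3 in the frame of line4 between -0.007 and 0.007 m) and x of cover3 in the frame of line1 between -0.008 and 0.004 m and z of cover3 in the frame of line1 between -0.004 and 0.005 m and contact force between the fingers and cover3 below 0.3 N and (y of cover4 in the frame of line1 between -0.007 and 0.007 m or y of cover4 in the frame of line2 between -0.007 and 0.007 m or y of cover4 in the frame of line3 between -0.007 and 0.007 m or y of cover4 in the frame of line4 between -0.007 and 0.007 m) and x of cover4 in the frame of line1 between -0.008 and 0.004 m and z of cover4 in the frame of line1 between -0.004 and 0.005 m and contact force between the fingers and cover4 below 0.3 N and contact force between the fingers and stand below 0.3 N); the robot touches nothing.
It fails at once if a bystander is shifted by more than 50 mm (distance of any of sanding_block, filler_tin, tape_roll, mixing_cup, primer_can from where it was at the start of the episode above 0.05 m).
It fails at once if the cup or the can is knocked over (angle between any of mixing_cup, primer_can's own z axis and vertical above 0.6 rad).
Of cover1, cover2, cover3, cover4 only 2 to 4 are there at a start; the rules pass over those that are not, and their reading is None.
At some moment in a run one of cover1, cover2, cover3, cover4 may be knocked a few centimetres aside while the robot is not near it.
It also fails if it takes over 210 s, if anything falls off the work surface, if the arm or the gripper's body presses on something with over 40 N, if the wrist force passes 120 N, or if a joint passes its speed limit or range.

## Working session

There is one attempt and no reset: what is moved stays moved. The work goes in short steps, each a Python script; the robot and the scene stay as the last script left them, time stands still between calls to the robot, and variables do not carry over. Pictures are saved under pics/ and viewed, on a budget of 14 in all, crops included, one or two more only if the job needs it, and the job is handed in when it is done.

```bash
ls; mkdir -p pics
python3 - <<'E'
from cell import r, optics
import cv2,numpy as np
print(r.finger_overhang,r.current_t(),r.current_ee_rot())
for n in ("top","scene"):
    i=optics.get_image(n); np.savez(f"pics/{n}0.npz",**i)
    cv2.imwrite(f"pics/{n}0.png",i["pixels"][:,:,::-1]); print(n,i["fx"],i["cx"],np.linalg.inv(i["camera_from_world"]).round(3))
E
```

```text
pics
0.022 0.0 [ 2.13726360e-01  9.76893396e-01 -5.56787088e-04 -1.61441577e-04]
top 370.23392440246164 324.99896839715694 [[-0.09  -0.975  0.201  0.358]
 [-0.996  0.089 -0.016 -0.032]
 [-0.002 -0.201 -0.979  1.057]
 [ 0.     0.     0.     1.   ]]
scene 451.5390496854405 321.9181561846619 [[ 0.768  0.471 -0.434  1.074]
 [ 0.64  -0.571  0.515 -0.627]
 [-0.005 -0.673 -0.74   0.983]
 [ 0.     0.     0.     1.   ]]
```

View pics/top0.png

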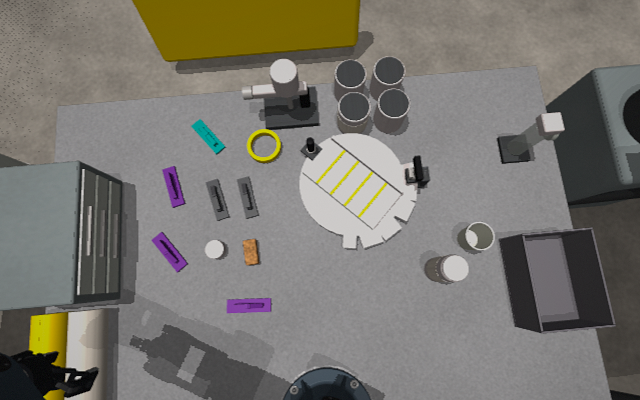

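View pics/scene0.png

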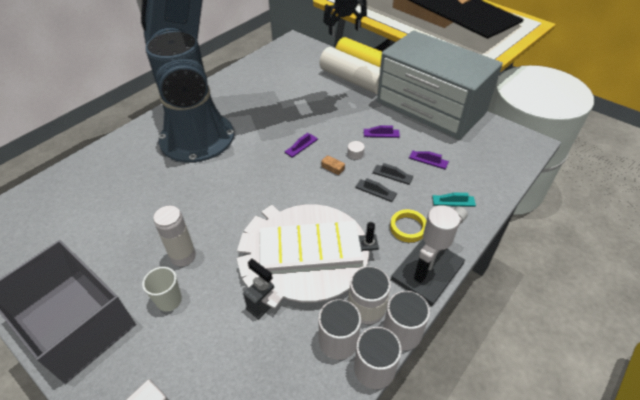

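Two loose dark grey covers are visible in the top image, at (217,200) and (247,197). The post is at (310,147) and the T-handle at about (420,168). Next I'll measure these from the depth clouds.

```bash
cat > h.py <<'E'
from cell import r, optics
import cv2, numpy as np
from scipy.spatial.transform import Rotation as R
def cloud(i, T=None):
    """world points HxWx3; T = world_from_tool for the wrist camera"""
    M = np.linalg.inv(i["camera_from_world"]) if T is None else T@i["mount"]
    d=i["depth"]; v,u=np.mgrid[:d.shape[0],:d.shape[1]]
    p=np.stack([(u-i["cx"])/i["fx"]*d,(v-i["cy"])/i["fy"]*d,d],-1)
    p=p@M[:3,:3].T+M[:3,3]; p[d<=0]=np.nan
    return p
def tool():
    T=np.eye(4); T[:3,3]=r.current_tool_pos(); T[:3,:3]=R.from_quat(r.current_ee_rot()).as_matrix(); return T
def wrist(name):
    T=tool(); i=dict(optics.get_image("wrist")); cv2.imwrite(f"pics/{name}.png",i["pixels"][:,:,::-1])
    P=cloud(i,T); np.savez(f"pics/{name}.npz",P=P,px=i["pixels"]); return i["pixels"],P
def quat(a):
    """tool down, jaw axis (tool y) along world angle a (mod pi)"""
    a=(a+np.pi/2)%np.pi-np.pi/2
    y=np.array([np.cos(a),np.sin(a),0]); z=np.array([0,0,-1.])
    return R.from_matrix(np.stack([np.cross(y,z),y,z],1)).as_quat()
def rect(m, P):
    """min-area rectangle (centre, sides, long-axis angle) of masked world points"""
    q=P[m][:,:2]; q=q[np.isfinite(q).all(1)]
    c,(w,h),a=cv2.minAreaRect((q*1000).astype(np.float32)); a=np.radians(a)
    if h>w: w,h,a=h,w,a+np.pi/2
    return np.array(c)/1000,(w,h),(a+np.pi/2)%np.pi-np.pi/2
E
python3 - <<'E'
from h import *
for n,boxes in (("top",dict(post=(295,130,330,165),bar=(398,145,440,195))),("scene",dict(post=(358,220,382,245),bar=(240,255,280,300)))):
    i=dict(np.load(f"pics/{n}0.npz")); P=cloud(i); px=i["pixels"].astype(int)
    dark=px.max(-1)<70
    for k,(a,b,c,d) in boxes.items():
        m=np.zeros(dark.shape,bool); m[b:d,a:c]=True
        zt=P[...,2]
        m&= (zt>0.114 if k=="post" else zt>0.14)
        if m.any(): print(n,k,m.sum(),P[m].mean(0).round(4),np.nanmax(P[m][:,2]).round(3),rect(m,P))
    grey=(px.max(-1)<95)&(px.max(-1)-px.min(-1)<15)&(zt>0.005)&(zt<.045)
    nn,lab,st,ce=cv2.connectedComponentsWithStats(grey.astype(np.uint8))
    for j in range(1,nn):
        if st[j,4]>40: print(n,"grey",ce[j].round(),st[j,4],P[lab==j].mean(0).round(3),rect(lab==j,P))
E
```

```text
top post 51 [ 0.7198 -0.0202  0.1194] 0.124 (array([ 0.72031702, -0.019924  ]), (19.937829971313477, 18.579486846923828), np.float64(-0.6274745749685122))
top bar 157 [ 0.6135 -0.2919  0.1461] 0.15 (array([ 0.61382874, -0.29243353]), (62.7630500793457, 16.391902923583984), np.float64(0.017566911710543476))
top grey [373.  93.] 67 [ 0.889 -0.224  0.027] (array([ 0.89241473, -0.22306795]), (45.85569763183594, 8.466387748718262), np.float64(0.4947010143469308))
top grey [290. 112.] 1527 [0.856 0.03  0.02 ] (array([0.87072754, 0.03047134]), (160.0988006591797, 119.71089172363281), np.float64(-1.5692819262227324))
top grey [385. 127.] 150 [ 0.779 -0.246  0.027] (array([ 0.78339893, -0.24972697]), (83.33892059326172, 30.672706604003906), np.float64(1.2524965117311169))
top grey [350. 130.] 86 [ 0.777 -0.142  0.031] (array([ 0.77946582, -0.14678418]), (80.89203643798828, 24.507251739501953), np.float64(1.4866104757861294))
top grey [510. 150.] 528 [ 0.675 -0.607  0.017] (array([ 0.68339868, -0.61829547]), (82.90095520019531, 81.18341827392578), np.float64(-1.561521946320993))
top grey [246.
[... 3499 characters left out ...]
.98432159423828, 36.52305221557617), np.float64(0.1855564313863003))
scene grey [428. 273.] 2047 [0.878 0.014 0.022] (array([0.86958655, 0.02927126]), (163.414794921875, 117.85020446777344), np.float64(1.5676066587573088))
scene grey [ 55. 292.] 1405 [ 0.209 -0.609  0.021] (array([ 0.25945898, -0.62103693]), (170.9394989013672, 164.33795166015625), np.float64(1.569702033902983))
scene grey [258. 309.] 218 [ 0.619 -0.326  0.019] (array([ 0.61251996, -0.32040817]), (42.06072998046875, 41.388092041015625), np.float64(-0.03668664191249604))
scene grey [ 95. 350.] 965 [ 0.419 -0.625  0.025] (array([ 0.4188577 , -0.62113605]), (178.9491424560547, 6.826679706573486), np.float64(1.5672728315146673))
```

Run:
```python
from h import *
p=r.current_tool_pos(); r.move_linear([p[0],p[1],0.33])
print(r.current_q().round(2) if hasattr(r.current_q(),'round') else r.current_q())
q=r.inverse_kinematics([0.612,-0.25,0.32],quat(np.pi/2)); print(np.round(q,2), np.round(r.inverse_kinematics([0.612,-0.25,0.32],quat(np.pi/2+0.3)),2), np.round(r.inverse_kinematics([0.612,-0.25,0.32],quat(0.)),2))
r.move_to([0.57,-0.24,0.34],quat(np.pi/2)); print(r.current_t())
px,P=wrist("w1")
```

```text
[ 1.06  0.28  1.55  0.    1.31 -0.08]
[-0.46  0.51  1.25 -0.    1.38  1.11] [-0.46  0.51  1.25 -0.    1.38  0.81] [-0.46  0.51  1.25 -0.    1.38 -0.46]
3.625
```

View pics/w1.png

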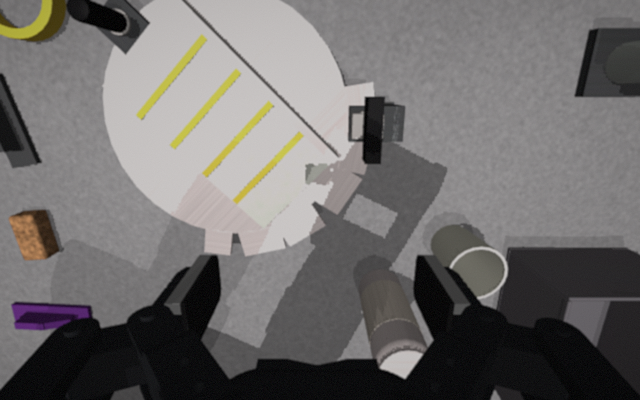

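The wrist view shows the T-bar at about (374,130), the four tape lines, and the post at about (100,20). I'll refine their positions from this view.

Run:
```python
from h import *
d=np.load("pics/w1.npz"); P=d["P"]; px=d["px"].astype(int); z=P[...,2]
m=np.zeros(z.shape,bool); m[80:180,340:420]=1; m&=z>.139; print("bar",m.sum(),P[m].mean(0).round(4),rect(m,P))
m=np.zeros(z.shape,bool); m[0:60,60:150]=1; m&=(z>.117); print("post",m.sum(),P[m].mean(0).round(4),rect(m,P))
y=(px[...,0]>170)&(px[...,2]<80)&(z>.04)&(z<.07)
n,l,s,c=cv2.connectedComponentsWithStats(y.astype(np.uint8))
for j in range(1,n):
    if s[j,4]>100: print(c[j].round(),P[l==j].mean(0).round(4),rect(l==j,P))
```

```text
bar 1184 [ 0.612  -0.2913  0.1481] (array([ 0.61083838, -0.29186008]), (61.78653335571289, 15.41118049621582), np.float64(0.00031255182995892916))
post 464 [ 0.7168 -0.021   0.1211] (array([ 0.71638611, -0.0199714 ]), (21.60736846923828, 17.246177673339844), np.float64(-1.5243028979349962))
[171.  76.] [ 0.6611 -0.0717  0.0583] (array([ 0.65963666, -0.07027044]), (120.4986572265625, 6.469091415405273), np.float64(-0.7841528692717272))
[205. 109.] [ 0.6247 -0.1059  0.0582] (array([ 0.62408887, -0.10538374]), (119.14645385742188, 5.8618316650390625), np.float64(-0.7854286565919297))
[237. 139.] [ 0.5902 -0.1421  0.0583] (array([ 0.58898438, -0.14100488]), (120.12944030761719, 5.535747051239014), np.float64(-0.7836394783925873))
[267. 168.] [ 0.554  -0.1766  0.0583] (array([ 0.5536217 , -0.17628069]), (119.9383544921875, 5.042886734008789), np.float64(-0.7868193593131689))
```

```bash
cat >> h.py <<'E'
BAR=np.array([0.611,-0.292])
def turn(da,steps=1):
    """rotate the tool about its vertical axis by da (ccw from above)"""
    for _ in range(steps):
        q=np.array(r.current_q()); q[5]-=da/steps; r.set_joints(q)
def F(s): print(s,np.round(r.current_tool_pos(),4),"F",np.round(r.current_contact_force(),1),"op",round(r.current_opening(),3),"t",round(r.current_t(),1),flush=True)
def unlock():
    r.set_gripper(0.5,40); r.move_to([*BAR,0.26],quat(np.pi/2)); r.move_linear([*BAR,0.141]); F("at bar")
    r.set_gripper(0.0,50); F("grip")
    r.move_linear([*BAR,0.164],vel=0.05); F("lifted")
    turn(1.57,3); F("turned")
    r.move_linear([*BAR,0.1605],vel=0.03); F("lowered")
    r.set_gripper(0.5); F("open"); r.sleep(0.3)
    r.move_linear([*BAR,0.27]); F("clear")
def lock():
    r.set_gripper(0.5,40); r.move_to([*BAR,0.28],quat(0.)); r.move_linear([*BAR,0.160]); F("at bar")
    r.set_gripper(0.0,50); F("grip")
    r.move_linear([*BAR,0.1645],vel=0.03); F("lifted")
    turn(-1.57,3); F("turned")
    r.move_linear([*BAR,0.1425],vel=0.05); F("lowered")
    r.set_gripper(0.5); F("open"); r.sleep(0.3)
    r.move_linear([*BAR,0.27]); F("clear")
E
python3 - <<'E'
from h import *
unlock()
r.move_to([0.55,-0.24,0.34],quat(np.pi/2)); px,P=wrist("w2")
z=P[...,2];m=np.zeros(z.shape,bool); m[60:200,320:440]=1; m&=z>.145; print("bar",m.sum(),P[m].mean(0).round(4),rect(m,P))
E
```

```text
at bar [ 0.6116 -0.2922  0.1425] F [-0.4 -0.2 -0.6] op 0.497 t 5.6
grip [ 0.6114 -0.2926  0.1421] F [-1.8 -2.1  6. ] op 0.171 t 6.0
lifted [ 0.6111 -0.2925  0.1633] F [ 4.5 -6.1 -8.2] op 0.165 t 6.6
turned [ 0.6107 -0.2922  0.1622] F [ 1.9 -2.4 -8. ] op 0.165 t 8.3
lowered [ 0.6107 -0.2921  0.1603] F [ 0.6 -3.5 -7.8] op 0.161 t 8.5
open [ 0.6112 -0.2919  0.161 ] F [ 0.2 -0.2 -0.5] op 0.5 t 8.9
clear [ 0.6106 -0.2918  0.2689] F [-0.8  0.2 -0.6] op 0.5 t 10.1
bar 1358 [ 0.6112 -0.2915  0.1654] (array([ 0.61087164, -0.29196201]), (62.30974578857422, 15.050514221191406), np.float64(1.5590721595699861))
```

Run:
```python
from h import *
for n in ("top","scene"):
    P=cloud(dict(np.load(f"pics/{n}0.npz"))).reshape(-1,3); P=P[np.isfinite(P).all(1)]
    d=np.hypot(P[:,0]-.716,P[:,1]+.021); m=(P[:,2]>.06)&(d<.2)&(P[:,0]<.95)&(d>.02)
    m&=np.hypot(P[:,0]-.611,P[:,1]+.127)>.19
    Q=P[m]; k=np.argsort(d[m])[::40][:12]; print(n,np.c_[Q[k],d[m][k]].round(3))
```

```text
top [[ 0.801 -0.106  0.088  0.12 ]
 [ 0.84   0.018  0.173  0.13 ]
 [ 0.84   0.021  0.218  0.131]
 [ 0.806 -0.117  0.113  0.132]
 [ 0.84   0.027  0.158  0.133]
 [ 0.84   0.031  0.22   0.134]
 [ 0.838  0.037  0.184  0.135]
 [ 0.838  0.042  0.17   0.137]
 [ 0.84   0.041  0.15   0.138]
 [ 0.854  0.005  0.219  0.14 ]
 [ 0.858 -0.011  0.118  0.142]
 [ 0.859 -0.023  0.124  0.143]]
scene [[ 0.804 -0.107  0.111  0.123]
 [ 0.839  0.017  0.222  0.129]
 [ 0.845  0.003  0.195  0.132]
 [ 0.848  0.003  0.221  0.134]
 [ 0.848  0.011  0.22   0.136]
 [ 0.852  0.005  0.222  0.138]
 [ 0.82  -0.114  0.115  0.14 ]
 [ 0.843  0.041  0.223  0.141]
 [ 0.858 -0.024  0.128  0.142]
 [ 0.859 -0.007  0.141  0.143]
 [ 0.859 -0.003  0.153  0.144]
 [ 0.825 -0.118  0.116  0.146]]
```

```bash
cat >> h.py <<'E'
A=np.array([0.611,-0.1273])
def post(th,z): return [*(A+0.152*np.array([-np.sin(th),np.cos(th)])),z]
def grab_post(th):
    r.set_gripper(0.6,40); r.move_to(post(th,0.26),quat(th)); r.move_linear(post(th,0.113)); r.set_gripper(0.0,40); F("post")
def swing(t0,t1):
    for th in np.linspace(t0,t1,9)[1:]: r.move_linear(post(th,0.113),quat(th),vel=0.08)
    F("swung")
def release_post():
    th=r.current_tool_pos(); r.set_gripper(0.6); p=r.current_tool_pos(); r.move_linear([p[0],p[1],0.27]); F("free")
def angle(name, look, tz=.34):
    """deck angle and tape line points from a wrist view"""
    r.move_to([*look,tz],quat(np.pi/2)); px,P=wrist(name); return lines(px,P)
def lines(px,P):
    px=px.astype(int); z=P[...,2]
    y=(px[...,0]>170)&(px[...,2]<80)&(z>.04)&(z<.07)
    n,l,s,c=cv2.connectedComponentsWithStats(y.astype(np.uint8)); out=[]
    for j in range(1,n):
        if s[j,4]>100: out.append((P[l==j].mean(0).round(4),*rect(l==j,P))); print(c[j].round(),out[-1])
    return out
E
python3 - <<'E'
from h import *
r.move_to([0.6,-0.1,0.30],quat(-.785))
grab_post(-.785); swing(-.785,0.0); release_post()
angle("w3",(0.55,-0.16))
E
```

```text
post [ 0.7188 -0.0198  0.1139] F [-0.7  0.1  6.8] op 0.239 t 14.6
swung [0.6112 0.0247 0.1139] F [-0.5  0.3  6.4] op 0.241 t 17.3
free [0.6106 0.0247 0.269 ] F [-0.2  0.5 -0.4] op 0.596 t 18.9
[312. 109.] (array([ 0.6049, -0.1524,  0.058 ]), array([ 0.60423511, -0.15237602]), (117.1526870727539, 3.710452079772949), np.float64(-0.002739194339200779))
[269. 110.] (array([ 0.6039, -0.1026,  0.0582]), array([ 0.6063233 , -0.10234269]), (48.92668151855469, 4.705198764801025), np.float64(0.0018002149734810402))
[228. 129.] (array([ 0.5817, -0.0525,  0.0582]), array([ 0.5858548 , -0.05233839]), (80.88627624511719, 5.818682670593262), np.float64(-0.006795188679391551))
```

View pics/w3.png

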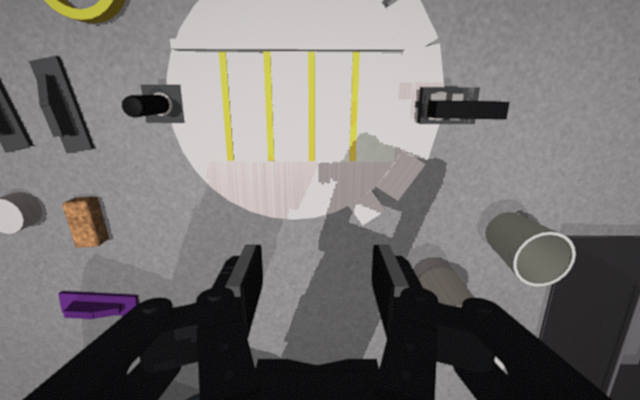

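Deck angle is about -0.002 rad, so the deck is at the loading hole. The lines are at y -0.202, -0.152, -0.102 and -0.0525. Locking now.

Run:
```python
from h import *
lock()
r.move_to([0.52,-0.22,0.34],quat(np.pi/2)); px,P=wrist("w4"); lines(px,P)
z=P[...,2]; m=(z>.125)&(np.abs(P[...,0]-.611)<.06)&(np.abs(P[...,1]+.292)<.06); print("bar",m.sum(),P[m].mean(0).round(4),rect(m,P))
m=(z>.066)&(z<.08)&(P[...,0]>.64)&(P[...,0]<.70)&(np.abs(P[...,1]+.127)<.1); print("fence",rect(m,P))
# covers
r.move_to([0.55,0.20,0.36],quat(np.pi/2)); px,P=wrist("c1")
z=P[...,2]; s=px.astype(int)
g=(s.max(-1)-s.min(-1)<20)&(z<.045)
for nm,lo in(("base",.005),("fin",.026)):
    n,l,st,c=cv2.connectedComponentsWithStats((g&(z>lo)).astype(np.uint8))
    for j in range(1,n):
        if st[j,4]>150: print(nm,c[j].round(),P[l==j].mean(0).round(4),rect(l==j,P))
```

```text
at bar [ 0.6115 -0.2922  0.1611] F [-0.7 -0.5 -0.2] op 0.498 t 22.8
grip [ 0.611  -0.2922  0.1611] F [-3.3  1.1  5.4] op 0.164 t 23.2
lifted [ 0.6109 -0.2921  0.164 ] F [ 1.5 -2.9 -8. ] op 0.165 t 23.5
turned [ 0.6113 -0.2927  0.1638] F [ 3.5 -3.2 -8.3] op 0.166 t 25.2
lowered [ 0.6114 -0.2926  0.1436] F [ 0.2 -4.3  5.8] op 0.162 t 25.7
open [ 0.6109 -0.2917  0.1422] F [-0.6 -0.7  0.5] op 0.498 t 26.1
clear [ 0.6106 -0.2918  0.2689] F [-0.1 -0.3  0.2] op 0.492 t 27.4
[168.  51.] (array([ 0.6379, -0.0525,  0.0583]), array([ 0.63048389, -0.05205341]), (72.18060302734375, 6.471203327178955), np.float64(-0.009639045249432598))
[302. 116.] (array([ 0.5668, -0.2023,  0.0582]), array([ 0.56913385, -0.20237038]), (46.06992721557617, 3.6903114318847656), np.float64(-0.012099140306393252))
[218. 120.] (array([ 0.562 , -0.1025,  0.0582]), array([ 0.56355267, -0.10256644]), (37.101402282714844, 5.373829364776611), np.float64(-0.027642413692531953))
bar 1635 [ 0.6117 -0.2902  0.1458] (array([ 0.61083307, -0.29181757]), (61.81643295288086, 15.774392127990723), np.float64(0.005541018737100112))
fen
[... 1788 characters left out ...]
0334] (array([0.60602289, 0.26513342]), (69.22520446777344, 12.218558311462402), np.float64(0.25260295992288784))
fin [334. 109.] [0.6028 0.1775 0.0338] (array([0.60316632, 0.17752628]), (66.56147003173828, 11.9768648147583), np.float64(0.18082920393811186))
fin [553. 180.] [ 0.5095 -0.1226  0.043 ] (array([ 0.51325067, -0.11044945]), (288.7196044921875, 100.5934066772461), np.float64(1.3671475940298454))
fin [268. 210.] [0.4631 0.2701 0.0352] (array([0.46165326, 0.27034143]), (51.47148513793945, 50.2691764831543), np.float64(-0.058717109397957934))
fin [ 89. 314.] [0.2904 0.5588 0.0371] (array([0.2820788 , 0.55897028]), (100.0723648071289, 14.38630485534668), np.float64(0.0974095443749603))
```

View pics/c1.png

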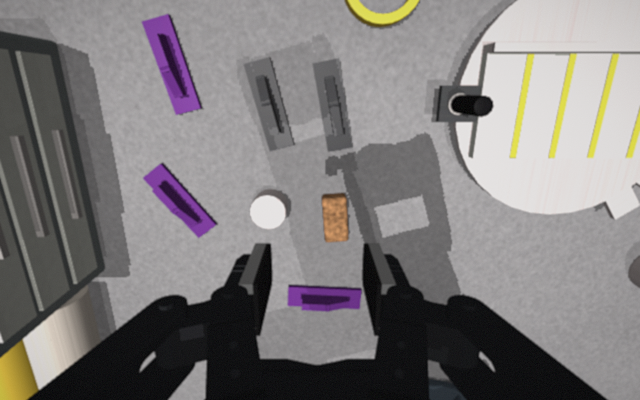

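```bash
cat >> h.py <<'E'
LX=0.6065; LY={1:-0.2025,2:-0.1525,3:-0.1025,4:-0.0525}
def covers(name,lo=.005,hi=.045,look=(0.55,0.20,0.36)):
    r.move_to(look,quat(np.pi/2)); px,P=wrist(name); z=P[...,2]; s=px.astype(int); out=[]
    g=(s.max(-1)-s.min(-1)<20)&(s.max(-1)<120)&(z>lo)&(z<hi)
    n,l,st,c=cv2.connectedComponentsWithStats(g.astype(np.uint8))
    for j in range(1,n):
        if st[j,4]<300: continue
        m=l==j; C,(w,h),a=rect(m,P)
        if 105<w<130 and 30<h<45:
            t=P[m&(z>lo+.026)]; u=np.array([np.cos(a),np.sin(a)])
            off=(np.median(t[:,:2],0)-C)@u   # tall part along +u or -u
            out.append((C,a,off)); print("cover",c[j].round(),C.round(4),round(a,3),round(w),round(h),"off",round(off,4),len(t))
    return out
def place(cov,line):
    C,a,off=cov; s=np.sign(off)*0.010; g=C+s*np.array([np.cos(a),np.sin(a)])
    if (a>0.8): a-=np.pi; s=-s
    r.set_gripper(0.45,30); r.move_to([*g,0.15],quat(a+np.pi/2)); r.move_linear([*g,0.0345],vel=.1); F("over")
    r.set_gripper(0.0,35); F("grip")
    r.move_linear([*g,0.20]); F("up")
    t=[LX+s,LY[line]]
    r.move_to([*t,0.20],quat(np.pi/2)); r.move_linear([*t,0.11]); F("above")
    r.move_linear([*t,0.0915],vel=.03); F("down")
    r.set_gripper(0.33); r.sleep(.2); F("released"); r.move_linear([*t,0.22])
E
python3 - <<'E'
from h import *
c=covers("c2")
place(c[-1] if c[-1][0][1]<c[0][0][1] else c[0],3)
c=covers("c3"); print(len(c))
r.move_to([0.55,-0.16,0.34],quat(np.pi/2)); px,P=wrist("d1")
E
```

```text
cover [268. 101.] [0.6069 0.2652] 0.25 119 36 off -0.0064 370
cover [333. 104.] [0.6057 0.1778] 0.18 119 36 off -0.0089 382
over [0.5962 0.1761 0.0352] F [ 0.2  0.  -0.1] op 0.448 t 32.4
grip [0.5962 0.1761 0.035 ] F [-0.7  0.   6. ] op 0.134 t 32.7
up [0.5954 0.1759 0.199 ] F [-0.7 -0.  -0.8] op 0.133 t 34.0
above [ 0.5971 -0.1022  0.1108] F [ 0.7 -0.6 -0.9] op 0.129 t 35.8
down [ 0.5965 -0.1025  0.0914] F [ 0.1 -0.2 -0.8] op 0.135 t 36.6
released [ 0.5965 -0.1025  0.0915] F [-0.6 -0.9  0.5] op 0.327 t 37.1
cover [268. 102.] [0.6068 0.2653] 0.25 119 36 off -0.0065 388
1
```

View pics/d1.png

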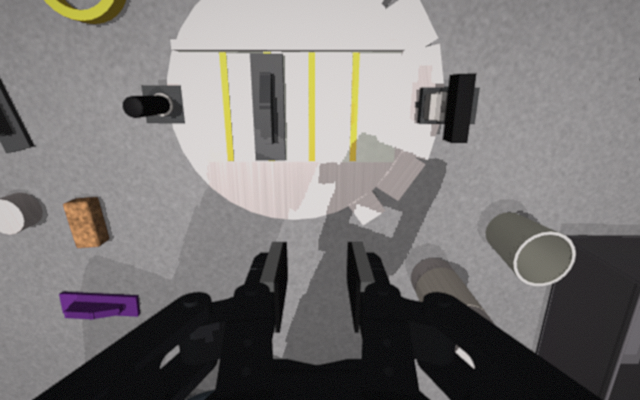

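The first cover lies on line 3 at about (267,107). Now the second one.

Run:
```python
from h import *
c=covers("c4"); place(c[0],2)
covers("d2",lo=.060,hi=.1,look=(0.52,-0.16,0.36))
r.move_to([0.4,-0.0,0.40],quat(np.pi/2))
i=optics.get_image("top"); cv2.imwrite("pics/top2.png",i["pixels"][:,:,::-1])
```

```text
cover [268. 103.] [0.6068 0.2653] 0.25 119 36 off -0.0076 383
over [0.5976 0.263  0.0352] F [0.3 0.3 0.1] op 0.447 t 44.7
grip [0.5975 0.2629 0.0351] F [-1.2 -0.5  5.7] op 0.131 t 45.0
up [0.5967 0.2627 0.1989] F [ 0.3  0.9 -1. ] op 0.132 t 46.3
above [ 0.597  -0.1524  0.1108] F [ 0.4  0.1 -0.1] op 0.13 t 48.6
down [ 0.5965 -0.1525  0.0914] F [-0.1  0.1 -1.2] op 0.135 t 49.3
released [ 0.5965 -0.1525  0.0915] F [0.7 0.6 0.2] op 0.329 t 49.9
cover [269.  78.] [ 0.6057 -0.1021] -0.0 119 35 off -0.0073 585
cover [311.  78.] [ 0.6059 -0.1515] 0.007 119 34 off -0.0065 572
```

View pics/top2.png

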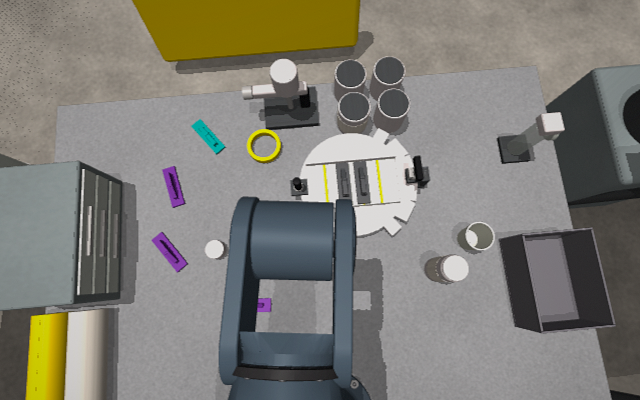

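View pics/d2.png

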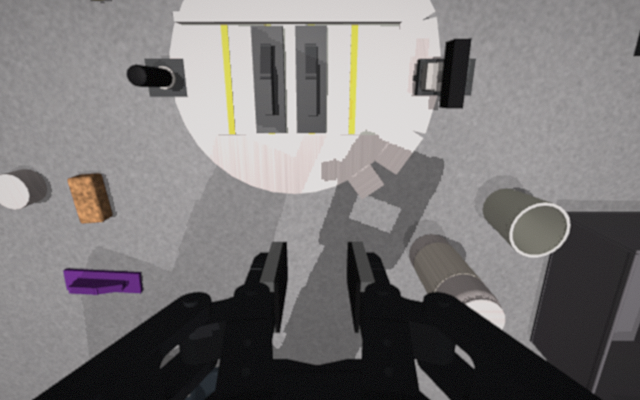

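Both covers are in place: x about -3 mm, y within 1 mm, yaw ≤0.007 rad. I see no others. Next I'll unlock and swing to the spraying hole.

Run:
```python
from h import *
unlock()
covers("d3",lo=.060,hi=.1,look=(0.52,-0.16,0.36))
P=np.load("pics/d3.npz")["P"]; z=P[...,2]; m=(z>.125)&(np.abs(P[...,0]-.611)<.06)&(np.abs(P[...,1]+.292)<.06); print("bar",m.sum(),P[m].mean(0).round(4),rect(m,P))
r.move_to([0.58,0.0,0.30],quat(0.)); grab_post(0.); swing(0.,.785); release_post()
angle("w5",(0.50,-0.17),.36); 
covers("d4",lo=.060,hi=.1,look=(0.50,-0.17,0.36))
```

```text
at bar [ 0.6115 -0.2922  0.1422] F [-0.3  0.3 -1. ] op 0.499 t 55.1
grip [ 0.6114 -0.2926  0.1421] F [-0.2 -2.6  6.1] op 0.167 t 55.5
lifted [ 0.6112 -0.2925  0.1633] F [ 5.4 -5.7 -8.1] op 0.165 t 56.1
turned [ 0.6107 -0.2922  0.1622] F [ 1.  -1.5 -7.8] op 0.165 t 57.8
lowered [ 0.6108 -0.2921  0.1603] F [-1.  -3.2 -7.5] op 0.167 t 58.1
open [ 0.6112 -0.2919  0.1611] F [ 0.  -0.1  0.3] op 0.498 t 58.5
clear [ 0.6107 -0.2918  0.2688] F [-0.3  0.7  0.4] op 0.499 t 59.6
cover [269.  78.] [ 0.6058 -0.1023] -0.001 118 35 off -0.0072 588
cover [311.  79.] [ 0.6058 -0.152 ] 0.002 118 35 off -0.0072 574
bar 1412 [ 0.6107 -0.2887  0.1644] (array([ 0.61084094, -0.29173657]), (62.46835708618164, 15.09200382232666), np.float64(1.559510915359577))
post [0.6114 0.0247 0.1138] F [-0.4  0.   6. ] op 0.244 t 64.4
swung [ 0.5034 -0.0198  0.1137] F [-3.2  1.5 10.6] op 0.245 t 67.1
free [ 0.5032 -0.0197  0.2692] F [ 0.2  0.8 -0.4] op 0.595 t 68.7
```

View pics/w5.png

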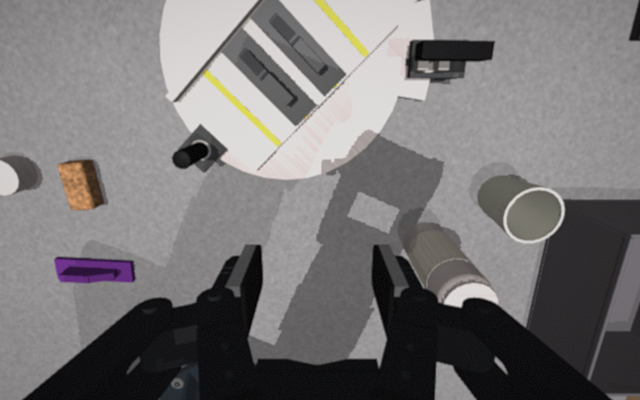

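The covers stayed in their row, but this view cuts off at the top. I'll look again from further forward to measure the angle.

Run:
```python
from h import *
covers("d5",lo=.060,hi=.1,look=(0.57,-0.17,0.36))
d=np.load("pics/d5.npz"); P=d["P"]; px=d["px"].astype(int); z=P[...,2]
y=(px[...,0]-px[...,2]>80)&(np.abs(z-.058)<.006)
n,l,s,c=cv2.connectedComponentsWithStats(y.astype(np.uint8))
for j in range(1,n):
    if s[j,4]>60: print(c[j].round(),s[j,4],P[l==j].mean(0).round(4),rect(l==j,P))
```

```text
cover [298. 107.] [ 0.6267 -0.1467] 0.784 123 35 off -0.0089 538
cover [270. 136.] [ 0.5904 -0.1123] 0.783 120 36 off -0.0079 518
[328.  77.] 644 [ 0.6615 -0.1824  0.0581] (array([ 0.66017627, -0.18372353]), (122.63477325439453, 7.194257736206055), np.float64(0.7845129952301333))
[245. 164.] 507 [ 0.5553 -0.0765  0.0582] (array([ 0.55410822, -0.07761108]), (121.97899627685547, 7.766220569610596), np.float64(0.7846156600901555))
```

Deck angle is 0.785 and both covers are square. Locking now.

Run:
```python
from h import *
lock()
cv=covers("d6",lo=.060,hi=.1,look=(0.56,-0.19,0.37))
d=np.load("pics/d6.npz"); P=d["P"]; px=d["px"].astype(int); z=P[...,2]
m=(z>.125)&(np.abs(P[...,0]-.611)<.06)&(np.abs(P[...,1]+.292)<.06); print("bar",m.sum(),P[m].mean(0).round(4),rect(m,P))
y=(px[...,0]-px[...,2]>80)&(np.abs(z-.058)<.006)
n,l,s,c=cv2.connectedComponentsWithStats(y.astype(np.uint8))
for j in range(1,n):
    if s[j,4]>60: print(c[j].round(),s[j,4],P[l==j].mean(0).round(4),rect(l==j,P)[1:])
th=.785; Rm=np.array([[np.cos(th),np.sin(th)],[-np.sin(th),np.cos(th)]])
for C,a,o in cv: print("deck frame mm (line x=-2, y=+-25,+-75)",((Rm@(C-A))*1000).round(1),a-th)
```

```text
at bar [ 0.6115 -0.2922  0.1612] F [-0.7  0.3  0.7] op 0.499 t 74.0
grip [ 0.611  -0.2922  0.1611] F [-3.4  0.3  6. ] op 0.167 t 74.4
lifted [ 0.6109 -0.2921  0.164 ] F [ 2.4 -1.8 -7.8] op 0.163 t 74.7
turned [ 0.6113 -0.2927  0.1638] F [ 2.9 -3.3 -7.6] op 0.164 t 76.4
lowered [ 0.6114 -0.2927  0.1436] F [ 0.4 -4.9  5.4] op 0.165 t 76.9
open [ 0.6109 -0.2917  0.1422] F [ 0.2 -0.5 -0.5] op 0.499 t 77.3
clear [ 0.6106 -0.2918  0.2689] F [-0.1  0.6  0.2] op 0.499 t 78.6
cover [281.  98.] [ 0.6256 -0.1479] 0.788 120 35 off -0.0083 539
cover [255. 127.] [ 0.5901 -0.113 ] 0.779 118 35 off -0.0077 520
bar 10328 [ 0.573  -0.2466  0.3834] (array([ 0.58925238, -0.2748902 ]), (112.53205108642578, 48.120872497558594), np.float64(-0.6506139827318842))
[311.  68.] 633 [ 0.6615 -0.1825  0.058 ] ((123.1537094116211, 7.187381744384766), np.float64(0.7840416822962162))
[230. 154.] 500 [ 0.5555 -0.0762  0.0583] ((122.28619384765625, 7.982013702392578), np.float64(0.7891342455116934))
deck frame mm (line x=-2, y=+-25,+-75) [ -4.2 -24.9] 0.003269383947690163
deck frame mm (line x=-2, y=+-25,+-75) [-4.7 24.9] -0.005757200830052045
```

View pics/d6.png

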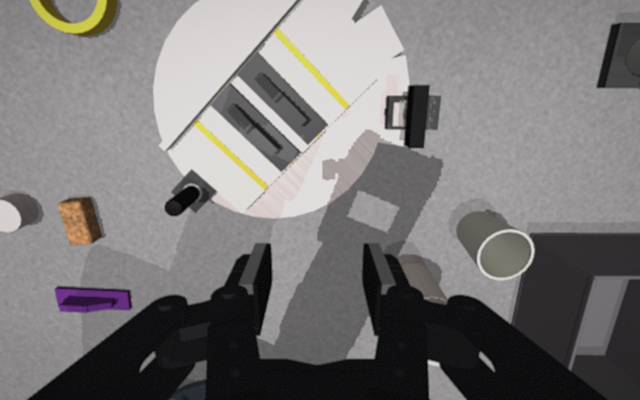

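Run:
```python
from h import *
d=np.load("pics/d6.npz"); P=d["P"]; z=P[...,2]
m=(z>.125)&(z<.2)&(np.abs(P[...,0]-.611)<.06)&(np.abs(P[...,1]+.292)<.06); print("bar",P[m].mean(0).round(4),rect(m,P))
ok=np.nanmedian(z[m])<.152
cv=covers("d7",lo=.060,hi=.1,look=(0.56,-0.19,0.37))
if ok and len(cv)==2: r.hand_in(); print("handed in",r.current_t())
```

```text
bar [ 0.6115 -0.2897  0.1452] (array([ 0.61050739, -0.29162408]), (61.49405288696289, 16.130691528320312), np.float64(-0.0028923261018807267))
cover [281.  98.] [ 0.6255 -0.1478] 0.783 120 35 off -0.0077 544
cover [255. 127.] [ 0.5899 -0.1129] 0.782 118 36 off -0.0073 514
the job is handed in; nothing more can be done
the job is handed in; nothing more can be done
```

I handed the job in at about 80 s on the robot's clock, with the deck locked at the spraying hole and both covers still in their row. `hand_in` reports no verdict, so the figures below are my own camera measurements.

- **Deck and plunger:** I pulled the plunger and left it held out on its lugs with the hand off, both at the parked hole and at the loading hole. I swung the deck by its post each time and locked it at loading and then at spraying. In the last check the deck was at about 0.785 rad. The plunger was fully down and the T-handle was about -0.003 rad from straight.
- **Covers:** Only two loose dark grey covers were visible; I left the purple and turquoise look-alikes alone. They lie on lines 2 and 3, within about 1 mm of the line, 2–3 mm short of touching the fence, and within 0.006 rad of square.
- **Other things on the bench:** I did not notice any of them shift in the images, though I did not measure them. No cover was seen to be knocked aside.

One bar-height check first picked up the gripper's own fingers. I filtered them out and repeated it, and it agreed with the other readings. One tape-line reading also failed because the view cut off the deck, and I retook it from further forward. No check was left failing or in disagreement.

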